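# Load the polishing canister on the shaker, cap it tight and switch on

### The arm

A 6-joint arm with a two-finger parallel gripper is mounted at the origin on the work surface. World frame = base frame: x ahead of the robot, y to its left, z up, the work surface at z = 0. Lengths are in mm, angles in rad, forces in N, time in s.
With the tool pointing down it reaches from about 425 to 925 mm from the base axis. Payload 12.5 kg.
Tool frame: the origin (TCP) lies midway between the tips of the shut fingers; the grasp point (between the pads) lies 19 mm behind it; z points along the fingers, y is the line along which they close (so a half turn about z gives the same grasp; the last joint's range is limited). The gripper opens to 85 mm and grips with 20 to 120 N. Pads are 22 mm wide; open, the fingers measure 114 mm over their backs; the gripper's body (76 mm by 85 mm) begins 54 mm behind the grasp point. The pads swing forward as they close: fully open they stand 13 mm farther back than shut.
Start: joints at [1.227, 0.491, 1.559, -0, 1.092, -0.106], TCP at [147.209, 607.433, 231.327] pointing down, gripper open.
Joint ranges: [-3.1, 3.1], [-0.84, 2.19], [0.05, 2.79], [-1.13, 4.28], [0.06, 2.93], [-2.69, 2.69]. Speed limits (rad/s): [2.22, 2.22, 2.79, 3.14, 3.14, 3.14].

### API

Orientations are given as a unit quaternion [w, x, y, z].
In Python, from cell import r, get_image, camera_model, hand_in, spot_in, silhouettes, place_of gives the robot as it stands.
- The arm moves only by the tool carry_out, never from a script. Its argument "commands" is a list of rows, each an object of numbers: "x", "y", "z": the shift along the tool's x, y, z in cm; "ax", "ay", "az": the turn, a rotation vector about the tool's x, y, z in degrees; "jaw": the closure, from 0 (fully open) to 1 (shut). In form: [{"x": .., "y": .., "z": .., "ax": .., "ay": .., "az": .., "jaw": ..}, ...]. A call has 1 to 12 rows; each row shifts and turns the commanded pose from where the row before left it, along the tool's axes as they then stand; what a row does not reach is not made up. A row lasts 1/12 s, in which the tool goes at most 41.7 mm and 7.16 degrees, less where a joint would pass 70% of its speed; a pose out of reach is approached as far as the arm can. A call with a gripper value outside its range is refused whole. The fingers move at their own pace and stop on an object; "force" is the grip in N (left out, the last holds). Time passes only in rows, so rows that do not move let the fingers close. It gives the time, the measured TCP pose, the force, the opening and the grip force at its end, in the units of the state.
- r.state(): the state, without advancing time (a new reading comes with each control period).
- get_image(name): name is "scene" or "top"; returns (picture, depth): 480x640x3 uint8, red, green, blue; 480x640 float32, mm along the optical axis (not along the pixel's ray), 0 where there is no reading.
- camera_model(name): a dict with "fov_y" (degrees; the focal length in pixels is half the picture's height over the tangent of half this angle, whatever the lens; pixels are square), "cx", "cy" (the principal point, pixels), "k1" (the pictures are not rectified: a ray, as slopes to the right and down, at radius r is drawn at 1 + k1 r^2 times it, then the intrinsics apply), "extrinsics" (4x4, takes a point from camera to world coordinates). Camera axes: x right, y down, z forward; pixel columns grow to the right and rows downward; lengths in mm; the calibration is good to about 2 mm. A picture is of the moment at which its call begins. camera_model takes no time and is no camera call.
- hand_in(): hands the job in; it is judged then, once.
Trained networks look in the newest picture that a camera, given by its name, has taken for a name from the list of things; names that differ only in an ending like _2 or _b are one class to them, and where a whole thing is asked for, a point or a joint stands for the part that bears it (a point fixed in the world has none). Each returns a list of dicts, best first, with "conf" (0 to 1); they miss things now and then, are a little off and sometimes report something else, mostly with a low value. They report only what shows in the picture. A call takes as long as a camera call. They do not tell look-alikes from the thing itself.
- spot_in(camera, label): "at" ([x, y, z] in mm, in world coordinates, good to about 4 mm: the middle of the surface that is visible of it).
- silhouettes(camera, label): "region" (480x640 bool, what is visible of it).
- place_of(camera, label): "at" ([x, y, z] in mm, in world coordinates, good to about 4 mm: a listed point, or the origin of a listed thing).
The state is a dict: "clock": time; "joints": joint angles; "joint_velocities": joint speeds; "joint_efforts": joint torques, N m; "tool_pos": TCP position; "tcp_rot": TCP orientation; "wrist_force": force on the tool from outside, world axes, zero at the start; "wrist_torque": the same for the moment, N m; "grip_width": finger opening in mm; "finger_force": force on a finger pad.
Only numpy, scipy, OpenCV 4.12 (cv2) and the standard library are available. Lean on these libraries where they do the work, as an engineer would, in place of code of your own. Each camera call takes 0.05 s, during which the arm holds its last target. There are 200 camera calls.

### The job

Take the taller of the two square canisters by its body (never lift it by its loose cap), set it down square and flat in the shaker's nest without dropping it, and let go of it. Then take the cap by its fin and screw it clockwise fully tight, and only then flip the shaker's toggle switch over to on. Leave the short canister, the steel die, the parts bin and the badge press alone.

Things in the scene. Friction and masses are not known exactly. Their poses are not given: they have to be found in the camera images.
- canister: the taller square aluminium canister (loose, 0.3 to 0.6 kg): body 58 x 58 mm, 64 mm high; black screw cap 45 mm across on top (66 to 78 mm up) with a straight fin up to 93 mm. Origin: centre of underside; z up, x and y square to its sides. A black mark on the top edge of its +x side shows where the fin's dotted end points when tight. Stands at any of three places in the row on the mat
- cap (a joint): turn of the captive screw cap about the canister's axis (rad): 0 = fully tight at its stop, growing anticlockwise from above to 3.0 as loosened; starts 1.7 to 2.7, more than one grip's turn. The fin's dotted end points to the canister's +x turned by this. Friction about 0.1 N m turns a free-standing canister along; the nest holds it. The cap cannot come off
- cap_top: the canister's black screw cap with its fin. Origin: on the canister's axis 66 mm above its underside, the centre of the cap's lower face; z up. Round part 45 mm across and 12 mm high; on it, from 12 to 27 mm above this origin, the fin: 42 mm long (along this x), 12 mm thick (y) and 15 mm high; a white dot on its top marks its +x end
- shaker: grey shaker base, fixed to the bench, 130 x 250 mm, top 56 mm high. Origin: centre of its underside; z up; nest towards its -y end, toggle switch towards its +y end
- nest (a point): centre of the nest floor on the shaker, 60 mm above the bench, axes as the shaker's. The nest is a square frame 65 x 65 mm inside with an aluminium rim 6 mm wide and 14 mm high, its sides along the shaker's x and y; the canister fits in any of its four quarter turns, 3.5 mm free on each side
- switch (a joint): steel toggle lever of the shaker's switch (rad): 0 = off, leaning 0.5 rad to the shaker's -x; 1.0 = on, leaning 0.5 rad to its +x. It springs away from its upright middle (0.5) to the nearer end; 2 to 4 N at the tip moves it
- switch_pivot (a point): pivot of the toggle lever, 60 mm above the bench and 120 mm from the nest's centre; the lever turns about the shaker's y axis
- switch_tip (a point): centre of the 13 mm ball at the tip of the toggle lever, 38 mm from the pivot
- mat: black rubber mat, fixed, 90 x 270 mm, 3 mm thick; the canister, the short canister and the die stand on it in a row along its y, about 90 mm apart. Origin: centre of its underside
- short_canister: the shorter canister of the same make (loose): 58 x 58 mm, 71 mm high over its cap's fin. Leave it alone. Origin: centre of its underside
- die: round steel press die (loose), 54 mm across, 42 mm high. Leave it alone. Origin: centre of its underside
- bin: open red parts bin (loose), 100 x 170 mm, 75 mm high, beyond the mat's +x side. Leave it alone. Origin: centre of its underside
- press: hand press for badges, fixed between mat and shaker, base 190 x 80 mm, head 150 mm high, its red handle slants up towards its -x to 200 mm. Leave it alone. Origin: centre of its underside
Things that resemble listed ones, but are neither listed nor needed, are in the scene too. Leave any blue or purple look-alike of the canister alone.

How it is judged (in metres and radians):
On the way, in this order (a step that is already met when the one before it is completed fails the run):
1. the canister stands in the nest and is let go (horizontal distance between canister and nest below 0.008 m and z of canister in the frame of nest below 0.004 m and angle between canister's own z axis and vertical below 0.06 rad and contact force between the fingers and canister below 0.3 N), for 0.1 s.
2. the cap is screwed tight, with the canister in the nest (value of joint cap below 0.12 rad and horizontal distance between canister and nest below 0.008 m and z of canister in the frame of nest below 0.004 m), for 0.1 s.
3. the switch is flipped to on (value of joint switch above 0.9 rad), for 0.1 s.
At the end, for the whole second after the job is handed in: the tall canister rests in the nest (within 8 mm of its centre, on its floor within 4 mm, upright within 0.06 rad), its cap is within 0.12 rad of fully tight and the switch is on (above 0.9 rad) (all of step 2 and angle between canister's own z axis and vertical below 0.06 rad and linear speed of canister below 0.02 m/s and value of joint switch above 0.9 rad); the robot touches nothing.
It fails at once if the canister is lifted by its cap (contact force between the fingers and cap_top above 1.5 N and z of canister in the frame of nest above 0.012 m).
It fails at once if the canister is dropped (linear speed of canister above 0.5 m/s and contact force between the fingers and canister below 0.1 N).
It fails at once if the short canister, the die or the bin is shifted by more than 25 mm or tipped (distance of any of short_canister, die, bin from where it was at the start of the episode above 0.025 m or angle between any of short_canister, die, bin's own z axis and vertical above 0.4 rad).
It fails at once if the press is struck (more than 10 N) (contact force between press and anything else above 10 N).
It also fails if it takes over 64 s, if anything falls off the work surface, if the arm or the gripper's body presses on something with over 40 N, if the wrist force passes 120 N, or if a joint passes its speed limit or range.

## Working session

There is one attempt and no reset: what is moved stays moved. The work goes in short steps, Python scripts to look and compute and a tool call to move; the robot and the scene stay as the last step left them, time stands still between calls to the robot, and variables do not carry over. Pictures are saved under pics/ and viewed, at most 10 in all, crops included, and the job is handed in when it is done.

Besides the shell and the picture viewer there is one more tool, called after "Request:" in YAML: its name, and indented under it one key for each argument. carry_out: Moves the arm, as the interface text tells. Its arguments: {"type":"object","properties":{"commands":{"type":"array","items":{"type":"object","properties":{"x":{"type":"number"},"y":{"type":"number"},"z":{"type":"number"},"ax":{"type":"number"},"ay":{"type":"number"},"az":{"type":"number"},"jaw":{"type":"number"}}}},"force":{"type":"number"}},"required":["commands"]}

```bash
mkdir -p pics; ls; python3 - <<'E'
from cell import r,get_image,camera_model,spot_in,silhouettes,place_of
import cv2,numpy as np
for c in("scene","top"):
    p,d=get_image(c);cv2.imwrite(f"pics/{c}0.png",p[:,:,::-1]);np.savez(f"{c}0.npz",p=p,d=d)
    m=camera_model(c);print(c,m["fov_y"],m["cx"],m["cy"],m["k1"],np.round(m["extrinsics"],3).tolist())
    for l in("canister","cap_top","nest","switch_tip","switch_pivot","shaker","short_canister","die","mat","press","bin"):
        print(l,[(round(o["conf"],2),np.round(o["at"]).tolist()) for o in place_of(c,l)])
s=r.state();print(s)
E
```

```text
pics
scene 54.1854681269958 317.19721260910353 231.4669217026899 -0.1235259756498929 [[-0.043, 0.597, -0.801, 1318.95], [0.999, 0.009, -0.047, 112.132], [-0.021, -0.802, -0.597, 663.89], [0.0, 0.0, 0.0, 1.0]]
canister [(0.96, [357.0, 264.0, 1.0]), (0.84, [484.0, 337.0, 5.0]), (0.63, [493.0, 461.0, -1.0])]
cap_top [(0.75, [496.0, 459.0, 66.0]), (0.61, [483.0, 331.0, 69.0]), (0.57, [356.0, 262.0, 66.0]), (0.49, [521.0, -189.0, 58.0])]
nest [(0.64, [515.0, -311.0, 57.0])]
switch_tip [(0.42, [507.0, -189.0, 96.0])]
switch_pivot [(0.57, [526.0, -188.0, 58.0])]
shaker [(0.96, [520.0, -261.0, 0.0])]
short_canister [(0.71, [498.0, 244.0, 4.0])]
die [(0.66, [517.0, 157.0, 4.0])]
mat []
press [(0.65, [536.0, -3.0, 2.0])]
bin [(0.7, [623.0, 274.0, -1.0])]
top 46.8958225712268 320.54860640757306 236.24397706350075 0.009316397045008246 [[0.002, -0.994, 0.105, 391.694], [-1.0, -0.003, -0.008, 75.704], [0.008, -0.105, -0.994, 1291.461], [0.0, 0.0, 0.0, 1.0]]
canister [(0.78, [354.0, 259.0, -1.0]), (0.62, [484.0, 331.0, 3.0]), (0.58, [494.0, 467.0, 3.0])]
cap_top [(0.91, [494.0, 462.0, 64.0]), (0.58
[... 505 characters left out ...]
e+00,  4.90904034e-01,  1.55892114e+00, -5.23410288e-07,
        1.09164515e+00, -1.05596131e-01]), 'joint_velocities': array([-7.93357210e-05, -1.18327348e-03, -8.23713085e-04, -1.62353761e-03,
       -8.03980937e-04,  1.18879037e-03]), 'joint_efforts': array([ 6.94185892e-04, -6.18272996e+01, -2.61860508e+01,  2.74291710e-05,
        4.12006912e-04, -1.91878854e-05]), 'tool_pos': array([147.21267873, 607.43572801, 231.31714599]), 'tcp_rot': array([1.38426481e-05, 1.18621645e-01, 9.92939526e-01, 5.95778785e-05]), 'wrist_force': array([-0.19853497,  0.29590193,  0.74199647]), 'wrist_torque': array([ 0.02665168, -0.06546444,  0.0065308 ]), 'finger_force': 0.0, 'grip_width': 84.99238792031231}
```

View pics/scene0.png

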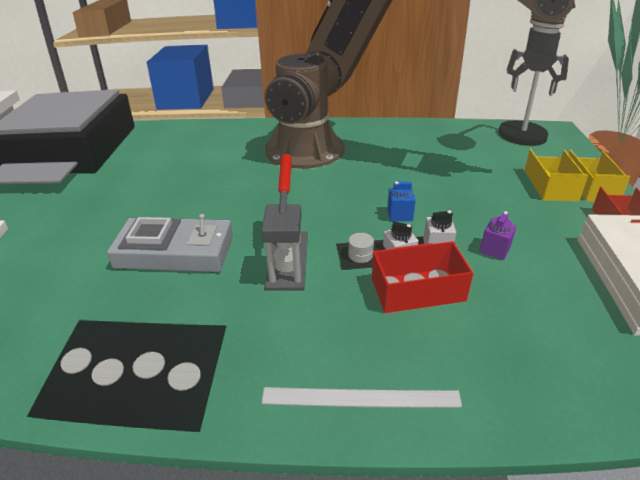

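View pics/top0.png

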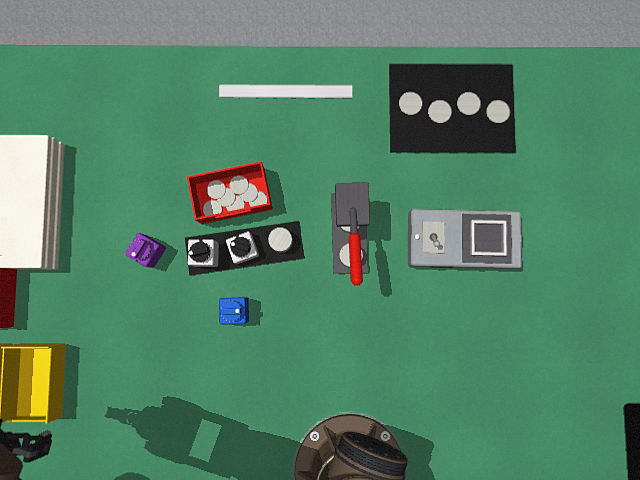

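```bash
cat > h.py <<'E'
from cell import *
import cv2,numpy as np
def cloud(c,d):
    m=camera_model(c);f=240/np.tan(np.radians(m["fov_y"]/2))
    K=np.array([[f,0,m["cx"]],[0,f,m["cy"]],[0,0,1]])
    v,u=np.mgrid[:480,:640];q=np.stack([(u-m["cx"])/f,(v-m["cy"])/f],-1)
    n=q.copy()
    for _ in range(10): n=q/(1+m["k1"]*(n**2).sum(-1,keepdims=True))
    E=np.array(m["extrinsics"]);P=np.concatenate([n,np.ones((480,640,1))],-1)*d[...,None]
    return P@E[:3,:3].T+E[:3,3]
def sel(W,d,c,R,z0,z1): return (d>0)&(np.hypot(W[...,0]-c[0],W[...,1]-c[1])<R)&(W[...,2]>z0)&(W[...,2]<z1)
def rect(Q):
    (c,s,a)=cv2.minAreaRect(Q[:,:2].astype(np.float32));return np.round(c,1),np.round(s,1),round(a,1)
E
python3 - <<'E'
from h import *
for c in("top","scene"):
    o=np.load(c+"0.npz");p,d=o["p"],o["d"];W=cloud(c,d)
    for n,cc,R,z0,z1 in(("can",(485,334),50,57,72),("fin",(485,334),30,88,105),("capz",(485,334),30,76,84),("short",(499,245),45,34,80),("rim",(517,-310),60,68,80),("shaker",(518,-262),150,50,62),("bin",(620,272),120,60,85),("lever",(507,-186),25,80,120),("floor",(517,-310),25,50,66)):
        Q=W[sel(W,d,cc,R,z0,z1)]
        if len(Q)>3: print(c,n,len(Q),*rect(Q),np.round(np.median(Q,0),1))
    if c=="top":
        cr=[cv2.resize(p[a:a+60,b:b+80],(480,360),interpolation=2) for a,b in((220,170),(210,400),(210,450))]
        cv2.imwrite("pics/crop1.png",cv2.resize(p[222:282,170:250],(640,480),interpolation=2)[:,:,::-1])
    else: cv2.imwrite("pics/crop2.png",cv2.resize(p[200:260,370:460],(720,480),interpolation=2)[:,:,::-1])
E
```

```text
top can 325 [484.6 332.2] [56.3 57.7] 0.3 [478.5 320.6  66.1]
top fin 113 [485.3 332.7] [12.6 41.9] 14.3 [485.3 332.4  95.3]
top capz 202 [484.5 332.2] [44.1 43.1] 0.8 [482.  331.9  80.2]
top short 661 [498.6 246. ] [59.1 58. ] 20.7 [496.4 243.9  51.3]
top rim 384 [ 518.6 -305. ] [78.6 77.2] 88.6 [ 520.8 -306.2   73. ]
top shaker 5309 [ 519.3 -259.7] [249.1 129.8] 88.7 [ 518.7 -248.1   56.8]
top bin 807 [587.9 265.5] [173.8 171.2] 12.3 [597.8 271.9  72.9]
top lever 39 [ 505.7 -185.3] [11.  16.7] 88.7 [ 503.9 -184.3   96.4]
top floor 384 [ 516.7 -309.7] [48.2 49. ] 71.5 [ 516.8 -309.9   59.7]
scene can 299 [489.2 331.7] [57.3 57.8] 90.0 [509.7 324.8  66.4]
scene fin 123 [487.9 332. ] [14.3 41.3] 11.1 [489.8 331.4  95.6]
scene capz 126 [495.7 329.7] [45.4 30.9] 74.7 [499.1 331.4  81.2]
scene short 615 [501.1 244.6] [59.6 58.9] 17.5 [512.1 241.5  52.9]
scene rim 408 [ 518.4 -306.9] [81.  83.1] 87.9 [ 522.3 -306.    73.3]
scene shaker 3316 [ 521.7 -261.1] [250.7 131.3] 89.0 [ 538.  -239.2   56.8]
scene bin 1705 [589.2 264.5] [176.6 172.3] 11.9 [605.8 269.3  69.8]
scene lever 58 [ 509.2 -184.4] [20.1 11.3] 13.5 [ 509.7 -183.7   91.6]
scene floor 202 [ 513.3 -310.8] [40.7 48.8] 6.9 [ 515.  -309.8   60.3]
```

View pics/crop1.png

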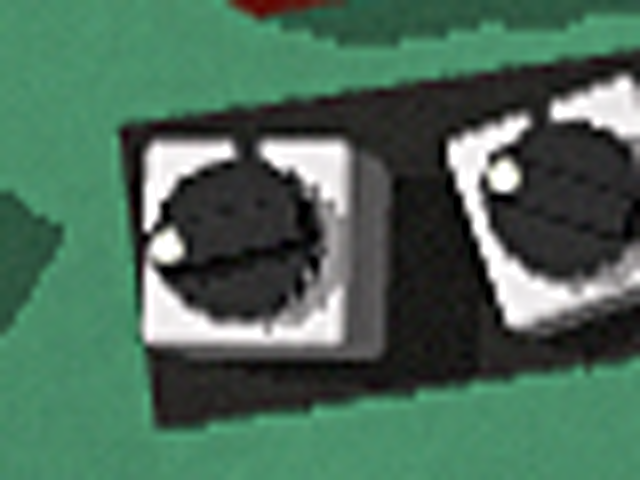

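Tall canister: scene (441,228) / top (202,252). The crop confirms it as square, with the mark at the +x (up) edge and the dot to the left. Its top is at 66 mm, against about 51 mm for the short one at top (241,247). The blue (top 234,311) and purple (top 145,250) ones are look-alikes. The canister is at about (486,332) with yaw 0, the cap is at about 104°, and the nest is at about (518,-307) with yaw -1.3°.

Request:
carry_out:
  commands:
    - {"az":6.4,"jaw":0}
    - {"az":6.4}
    - {"az":6.4}
    - {"az":6.4}
    - {"az":6.4}
    - {"az":6.4}
    - {"az":6.4}
    - {"az":6.4}
    - {"az":6.3}
    - {"az":6.3}
    - {"az":6.3}
    - {"az":6.3}
  force: 40

```text
$.commands[0]: bad value
```

Request:
carry_out:
  commands:
    - {"x":-2.3,"y":2.85}
    - {"x":-2.3,"y":2.85}
    - {"x":-2.3,"y":2.85}
    - {"x":-2.3,"y":2.85}
    - {"x":-2.3,"y":2.85}
    - {"x":-2.3,"y":2.85}
    - {"x":-2.3,"y":2.85}
    - {"x":-2.3,"y":2.85}
    - {"x":-2.3,"y":2.85}
    - {"x":-2.3,"y":2.85}
    - {"x":-2.3,"y":2.85}
    - {"x":-2.2,"y":2.5,"jaw":0.15}

```text
$.commands[0]: bad value
```

Request:
carry_out:
  commands:
    - {"x":0,"y":0,"z":0,"ax":0,"ay":0,"az":6.4,"jaw":0}
  force: 40

```text
clock: 1.28
tool_pos: [147.2, 607.4, 231.3]
tcp_rot: [-0.0, 0.173, 0.985, 0.0]
wrist_force: [-0.8, -0.4, -0.6]
grip_width: 85.6
finger_force: 0.0
```

Request:
carry_out:
  commands:
    - {"x":0,"y":0,"z":0,"ax":0,"ay":0,"az":7,"jaw":0}
    - {"x":0,"y":0,"z":0,"ax":0,"ay":0,"az":7,"jaw":0}
    - {"x":0,"y":0,"z":0,"ax":0,"ay":0,"az":7,"jaw":0}
    - {"x":0,"y":0,"z":0,"ax":0,"ay":0,"az":7,"jaw":0}
    - {"x":0,"y":0,"z":0,"ax":0,"ay":0,"az":7,"jaw":0}
    - {"x":0,"y":0,"z":0,"ax":0,"ay":0,"az":7,"jaw":0}
    - {"x":0,"y":0,"z":0,"ax":0,"ay":0,"az":7,"jaw":0}
    - {"x":0,"y":0,"z":0,"ax":0,"ay":0,"az":7,"jaw":0}
    - {"x":0,"y":0,"z":0,"ax":0,"ay":0,"az":7,"jaw":0}
    - {"x":0,"y":0,"z":0,"ax":0,"ay":0,"az":7,"jaw":0}

```text
clock: 2.12
tool_pos: [147.2, 607.4, 231.3]
tcp_rot: [-0.0, 0.709, 0.705, 0.0]
wrist_force: [0.8, 0.4, 0.3]
grip_width: 85.5
finger_force: 0.0
```

Request:
carry_out:
  commands:
    - {"x":-2.3,"y":2.8,"z":0,"ax":0,"ay":0,"az":0,"jaw":0.12}
    - {"x":-2.3,"y":2.8,"z":0,"ax":0,"ay":0,"az":0,"jaw":0.12}
    - {"x":-2.3,"y":2.8,"z":0,"ax":0,"ay":0,"az":0,"jaw":0.12}
    - {"x":-2.3,"y":2.8,"z":0,"ax":0,"ay":0,"az":0,"jaw":0.12}
    - {"x":-2.3,"y":2.8,"z":0,"ax":0,"ay":0,"az":0,"jaw":0.12}
    - {"x":-2.3,"y":2.8,"z":0,"ax":0,"ay":0,"az":0,"jaw":0.12}
    - {"x":-2.3,"y":2.8,"z":0,"ax":0,"ay":0,"az":0,"jaw":0.12}
    - {"x":-2.3,"y":2.8,"z":0,"ax":0,"ay":0,"az":0,"jaw":0.12}
    - {"x":-2.3,"y":2.8,"z":0,"ax":0,"ay":0,"az":0,"jaw":0.12}
    - {"x":-2.3,"y":2.8,"z":0,"ax":0,"ay":0,"az":0,"jaw":0.12}
    - {"x":-2.3,"y":2.8,"z":0,"ax":0,"ay":0,"az":0,"jaw":0.12}
    - {"x":-2.2,"y":2.8,"z":0,"ax":0,"ay":0,"az":0,"jaw":0.12}

```text
clock: 3.12
tool_pos: [484.3, 330.8, 231.5]
tcp_rot: [0.0, 0.707, 0.707, 0.0]
wrist_force: [0.3, 1.0, 0.4]
grip_width: 75.5
finger_force: 0.0
```

Request:
carry_out:
  commands:
    - {"x":0.1,"y":0.15,"z":3.5,"ax":0,"ay":0,"az":0,"jaw":0.12}
    - {"x":0,"y":0,"z":3.5,"ax":0,"ay":0,"az":0,"jaw":0.12}
    - {"x":0,"y":0,"z":3.5,"ax":0,"ay":0,"az":0,"jaw":0.12}
    - {"x":0,"y":0,"z":2.5,"ax":0,"ay":0,"az":0,"jaw":0.12}
    - {"x":0,"y":0,"z":2,"ax":0,"ay":0,"az":0,"jaw":0.12}
    - {"x":0,"y":0,"z":1.5,"ax":0,"ay":0,"az":0,"jaw":0.12}
    - {"x":0,"y":0,"z":1.5,"ax":0,"ay":0,"az":0,"jaw":0.12}
    - {"x":0,"y":0,"z":1,"ax":0,"ay":0,"az":0,"jaw":0.12}
    - {"x":0,"y":0,"z":0.8,"ax":0,"ay":0,"az":0,"jaw":0.12}
    - {"x":0,"y":0,"z":0.5,"ax":0,"ay":0,"az":0,"jaw":0.12}

```text
clock: 3.95
tool_pos: [484.5, 333.3, 27.7]
tcp_rot: [-0.0, 0.707, 0.707, -0.0]
wrist_force: [0.2, 0.0, -0.5]
grip_width: 75.1
finger_force: 0.0
```

Request:
carry_out:
  commands:
    - {"x":0,"y":0,"z":0,"ax":0,"ay":0,"az":0,"jaw":0.2}
    - {"x":0,"y":0,"z":0,"ax":0,"ay":0,"az":0,"jaw":0.3}
    - {"x":0,"y":0,"z":0,"ax":0,"ay":0,"az":0,"jaw":0.5}
    - {"x":0,"y":0,"z":0,"ax":0,"ay":0,"az":0,"jaw":0.7}
    - {"x":0,"y":0,"z":0,"ax":0,"ay":0,"az":0,"jaw":1}
    - {"x":0,"y":0,"z":0,"ax":0,"ay":0,"az":0,"jaw":1}
    - {"x":0,"y":0,"z":0,"ax":0,"ay":0,"az":0,"jaw":1}
    - {"x":0,"y":0,"z":0,"ax":0,"ay":0,"az":0,"jaw":1}
  force: 50

```text
clock: 4.62
tool_pos: [485.3, 333.6, 29.2]
tcp_rot: [0.0, 0.707, 0.707, 0.001]
wrist_force: [3.0, 0.2, 6.9]
grip_width: 57.6
finger_force: 55.5
```

Request:
carry_out:
  commands:
    - {"x":0,"y":0,"z":-0.5,"ax":0,"ay":0,"az":0,"jaw":1}
    - {"x":0,"y":0,"z":-1.5,"ax":0,"ay":0,"az":0,"jaw":1}
    - {"x":0,"y":0,"z":-3,"ax":0,"ay":0,"az":0,"jaw":1}
    - {"x":0,"y":0,"z":-3,"ax":0,"ay":0,"az":0,"jaw":1}
    - {"x":0,"y":0,"z":-3,"ax":0,"ay":0,"az":0,"jaw":1}
    - {"x":0,"y":0,"z":-3,"ax":0,"ay":0,"az":0,"jaw":1}
    - {"x":0,"y":0,"z":-3,"ax":0,"ay":0,"az":0,"jaw":1}
    - {"x":0,"y":0,"z":-3,"ax":0,"ay":0,"az":0,"jaw":1}
    - {"x":0,"y":0,"z":-3,"ax":0,"ay":0,"az":0,"jaw":1}
    - {"x":0,"y":0,"z":-2.5,"ax":0,"ay":0,"az":0,"jaw":1}
    - {"x":0,"y":0,"z":-1,"ax":0,"ay":0,"az":0,"jaw":1}
    - {"x":0,"y":0,"z":0,"ax":0,"ay":0,"az":0,"jaw":1}

```text
clock: 5.62
tool_pos: [484.6, 333.4, 295.0]
tcp_rot: [0.0, 0.707, 0.707, 0.001]
wrist_force: [-0.1, -0.1, -5.1]
grip_width: 57.5
finger_force: 56.0
```

Request:
carry_out:
  commands:
    - {"x":-1.5,"y":0,"z":0,"ax":0,"ay":0,"az":0,"jaw":1}
    - {"x":-3,"y":0.1,"z":0,"ax":0,"ay":0,"az":0,"jaw":1}
    - {"x":-3.5,"y":0.2,"z":0,"ax":0,"ay":0,"az":0,"jaw":1}
    - {"x":-3.5,"y":0.2,"z":0,"ax":0,"ay":0,"az":0,"jaw":1}
    - {"x":-3.5,"y":0.2,"z":0,"ax":0,"ay":0,"az":0,"jaw":1}
    - {"x":-3.5,"y":0.2,"z":0,"ax":0,"ay":0,"az":0,"jaw":1}
    - {"x":-3.5,"y":0.2,"z":0,"ax":0,"ay":0,"az":0,"jaw":1}
    - {"x":-3.5,"y":0.2,"z":0,"ax":0,"ay":0,"az":0,"jaw":1}
    - {"x":-3.5,"y":0.2,"z":0,"ax":0,"ay":0,"az":0,"jaw":1}
    - {"x":-3.5,"y":0.2,"z":0,"ax":0,"ay":0,"az":0,"jaw":1}
    - {"x":-3.5,"y":0.2,"z":0,"ax":0,"ay":0,"az":0,"jaw":1}
    - {"x":-3.5,"y":0.2,"z":0,"ax":0,"ay":0,"az":0,"jaw":1}

```text
clock: 6.62
tool_pos: [504.0, -63.6, 291.1]
tcp_rot: [-0.002, 0.707, 0.707, -0.001]
wrist_force: [1.3, 0.8, -3.5]
grip_width: 57.4
finger_force: 55.8
```

Request:
carry_out:
  commands:
    - {"x":-3.5,"y":0.2,"z":0,"ax":0,"ay":0,"az":0.6,"jaw":1}
    - {"x":-3.5,"y":0.2,"z":0,"ax":0,"ay":0,"az":0.6,"jaw":1}
    - {"x":-3.5,"y":0.2,"z":0,"ax":0,"ay":0,"az":0,"jaw":1}
    - {"x":-3.5,"y":0.2,"z":0,"ax":0,"ay":0,"az":0,"jaw":1}
    - {"x":-3.5,"y":0.2,"z":0,"ax":0,"ay":0,"az":0,"jaw":1}
    - {"x":-3.3,"y":0.2,"z":0,"ax":0,"ay":0,"az":0,"jaw":1}
    - {"x":-2.5,"y":0.1,"z":0,"ax":0,"ay":0,"az":0,"jaw":1}
    - {"x":-1,"y":0,"z":0,"ax":0,"ay":0,"az":0,"jaw":1}
    - {"x":0,"y":0,"z":0,"ax":0,"ay":0,"az":0,"jaw":1}

```text
clock: 7.37
tool_pos: [513.1, -306.8, 290.5]
tcp_rot: [-0.002, 0.716, 0.699, -0.0]
wrist_force: [0.0, 0.4, -4.7]
grip_width: 57.5
finger_force: 55.8
```

Request:
carry_out:
  commands:
    - {"x":0,"y":0.2,"z":2,"ax":0,"ay":0,"az":0,"jaw":1}
    - {"x":0,"y":0.2,"z":3,"ax":0,"ay":0,"az":0,"jaw":1}
    - {"x":0,"y":0.1,"z":3,"ax":0,"ay":0,"az":0,"jaw":1}
    - {"x":0,"y":0,"z":3,"ax":0,"ay":0,"az":0,"jaw":1}
    - {"x":0,"y":0,"z":2.5,"ax":0,"ay":0,"az":0,"jaw":1}
    - {"x":0,"y":0,"z":2,"ax":0,"ay":0,"az":0,"jaw":1}
    - {"x":0,"y":0,"z":1,"ax":0,"ay":0,"az":0,"jaw":1}
    - {"x":0,"y":0,"z":0,"ax":0,"ay":0,"az":0,"jaw":1}
    - {"x":0,"y":0,"z":0,"ax":0,"ay":0,"az":0,"jaw":1}

```text
clock: 8.12
tool_pos: [519.3, -304.4, 128.3]
tcp_rot: [-0.0, 0.714, 0.7, 0.0]
wrist_force: [0.8, 0.4, -4.3]
grip_width: 57.4
finger_force: 55.5
```

```bash
python3 - <<'E'
from h import *
s=r.state();print(s["tool_pos"],s["tcp_rot"])
for c in("top","scene"):
    p,d=get_image(c);np.savez(f"{c}1.npz",p=p,d=d);W=cloud(c,d)
    cv2.imwrite(f"pics/{c}1.png",cv2.resize((p[190:290,390:540] if c=="top" else p[160:290,90:250]),(750,500) if c=="top" else (640,520),interpolation=2)[:,:,::-1])
    for l in("canister","nest"): print(c,l,[(round(o["conf"],2),np.round(o["at"],1).tolist()) for o in place_of(c,l)][:3])
    o=np.load(c+"0.npz");W0=cloud(c,o["d"])
    for n,WW,dd,cc,R,z0,z1 in(("rim0",W0,o["d"],(518,-307),57,68,80),("floor0",W0,o["d"],(518,-307),42,50,64),("body",W,d,(518,-307),45,108,166),("rim1",W,d,(518,-307),57,68,80)):
        Q=WW[sel(WW,dd,cc,R,z0,z1)]
        if len(Q)>3: print(c,n,len(Q),*rect(Q),np.round(Q.min(0),1),np.round(Q.max(0),1))
E
```

```text
[ 519.28998686 -304.41120859  128.25502441] [-4.78209743e-04  7.14445635e-01  6.99690794e-01  2.56494453e-06]
top canister [(0.73, [356.3, 259.0, 0.0]), (0.69, [520.5, -183.5, 64.5]), (0.51, [516.5, -304.8, 97.6])]
top nest [(0.78, [515.4, -306.1, 61.4]), (0.64, [619.3, 270.8, 0.5]), (0.57, [535.2, 0.4, -1.0])]
top rim0 384 [ 518.6 -305. ] [78.6 77.2] 88.6 [ 479.5 -344.6   68. ] [ 558.  -264.8   79.8]
top floor0 810 [ 518.1 -302.6] [74.5 83.5] 86.8 [ 476.1 -340.1   51.8] [ 559.7 -265.3   64. ]
top body 275 [ 527.2 -280.6] [19.4 72. ] 77.0 [ 490.6 -297.7  108.2] [ 560.5 -273.4  165.9]
top rim1 180 [ 519.1 -290.2] [47.9 78.1] 89.4 [ 479.8 -313.8   68.1] [ 558.3 -265.9   79.7]
scene canister [(0.92, [354.8, 262.6, -2.3]), (0.7, [515.7, -308.4, 58.4]), (0.67, [494.4, 462.5, -0.9])]
scene nest [(0.66, [515.2, -307.4, 59.5])]
scene rim0 408 [ 518.4 -306.9] [81.  83.1] 87.9 [ 476.1 -347.2   68. ] [ 560.5 -265.5   76.8]
scene floor0 408 [ 521.3 -303.8] [75.7 77.3] 88.1 [ 481.8 -342.    57.3] [ 559.9 -266.1   64. ]
scene body 827 [ 529.5 -293.7] [50.3 77.2] 55.6 [ 484.4 -335.1  108.1] [ 562.8 -275.2  166. ]
scene rim1 315 [ 520.5 -306.3] [80.5 79.4] 88.9 [ 481.2 -346.5   68. ] [ 560.5 -265.5   77.5]
```

View pics/scene1.png

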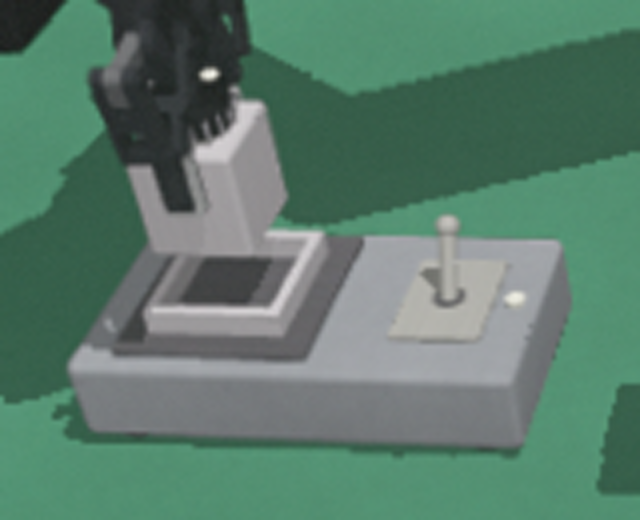

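```bash
python3 - <<'E'
from h import *
t=np.radians(-1.3);R=np.array([[np.cos(t),-np.sin(t)],[np.sin(t),np.cos(t)]])
for c in("scene","top"):
  for k in(0,1):
    o=np.load(f"{c}{k}.npz");d=o["d"];W=cloud(c,d)
    L=(W[...,:2]-[518,-306])@R; x,y,z=L[...,0],L[...,1],W[...,2]
    # normals from depth
    du=np.gradient(W,axis=1);dv=np.gradient(W,axis=0);N=np.cross(du,dv);N/=np.linalg.norm(N,axis=-1,keepdims=True)+1e-9
    def rep(n,m,v): 
        if m.sum()>4: print(c,k,n,m.sum(),np.round(np.percentile(v[m],[10,25,50,75,90]),1))
    nx,ny,nz=np.abs(N[...,0]),np.abs(N[...,1]),np.abs(N[...,2])
    near=(np.abs(x)<55)&(np.abs(y)<55)
    rep("rim +x out",near&(x>33)&(z>62)&(z<72)&(nx>.9),x)
    rep("rim -x in",near&(x<-20)&(z>62)&(z<72)&(nx>.9),x)
    rep("rim +y out",near&(y>33)&(z>62)&(z<72)&(ny>.9),y)
    rep("rim -y in",near&(y<-20)&(z>62)&(z<72)&(ny>.9),y)
    tp=near&(z>71)&(z<77)&(nz>.9)
    for n,m,v in(("top +x",tp&(x>28)&(abs(y)<28),x),("top -x",tp&(x<-28)&(abs(y)<28),x),("top +y",tp&(y>28)&(abs(x)<28),y),("top -y",tp&(y<-28)&(abs(x)<28),y)):rep(n,m,v)
    if k:
        rep("can +x",near&(x>15)&(z>105)&(z<160)&(nx>.9)&(abs(y)<30),x)
        m=near&(y>15)&(z>105)&(z<160)&(ny>.9);rep("can +y",m,y)
        if m.sum()>20: print("yaw",np.degrees(np.polyfit(W[m][:,0],W[m][:,1],1)[0]))
        m=near&(abs(y)<33)&(x>15)&(z>90)&(z<160)&(nx>.8);rep("can zmin",m,z)
E
```

```text
scene 0 rim +x out 53 [37.3 37.9 38.7 39.8 40.5]
scene 0 rim -x in 47 [-34.5 -32.9 -32.1 -31.5 -30.9]
scene 0 rim +y out 53 [36.9 37.6 38.2 38.6 39.1]
scene 0 rim -y in 44 [-35.2 -34.5 -34.1 -33.1 -32.6]
scene 0 top +x 13 [35.  35.5 37.9 38.6 39.3]
scene 0 top -x 10 [-36.6 -35.8 -33.8 -33.2 -31.1]
scene 0 top +y 20 [34.4 35.2 35.8 37.3 38.2]
scene 0 top -y 11 [-37.7 -36.9 -35.7 -34.8 -34.4]
scene 1 rim +x out 71 [37.3 38.  38.9 40.  40.8]
scene 1 rim -x in 12 [-34.6 -32.7 -32.3 -30.7 -30.1]
scene 1 rim +y out 57 [37.3 37.7 38.1 38.8 39. ]
scene 1 rim -y in 27 [-35.5 -34.5 -34.1 -33.7 -33.3]
scene 1 top +x 7 [37.3 37.9 39.1 39.4 39.6]
scene 1 top +y 14 [33.8 34.5 35.7 36.2 36.8]
scene 1 top -y 9 [-36.9 -35.8 -35.4 -34.4 -33.4]
scene 1 can +x 184 [28.3 29.1 30.1 31.  32.9]
scene 1 can +y 225 [27.2 27.7 28.2 28.8 29.4]
yaw -0.9750691386477476
scene 1 can zmin 286 [112.8 118.8 129.  146.1 154.8]
top 0 rim +x out 18 [33.2 33.5 34.8 38.2 39.7]
top 0 rim -x in 21 [-38.  -37.7 -37.3 -33.8 -32.9]
top 0 rim +y out 41 [37.7 38.4 38.7 39.3 40.8]
top 0 rim -y in 33 [-34.8 -32.7 -32.1 -31.7 -31.2]
top 1 rim +x out 11 [33.2 34.1 37.4 39.5 42.7]
top 1 rim -x in 16 [-38.3 -38.  -37.9 -35.5 -32.8]
top 1 rim +y out 30 [38.1 38.3 38.6 38.8 39.4]
top 1 can +y 166 [29.6 30.  30.5 31.  31.3]
yaw -0.7236299403652231
top 1 can zmin 6 [132.2 140.5 148.2 149.4 149.9]
```

Request:
carry_out:
  commands:
    - {"x":-0.05,"y":-0.07,"z":1,"ax":0,"ay":0,"az":0,"jaw":1}
    - {"x":0,"y":0,"z":1,"ax":0,"ay":0,"az":0,"jaw":1}
    - {"x":0,"y":0,"z":0.8,"ax":0,"ay":0,"az":0,"jaw":1}
    - {"x":0,"y":0,"z":0.5,"ax":0,"ay":0,"az":0,"jaw":1}
    - {"x":0,"y":0,"z":0.3,"ax":0,"ay":0,"az":0,"jaw":1}
    - {"x":0,"y":0,"z":0.2,"ax":0,"ay":0,"az":0,"jaw":1}
    - {"x":0,"y":0,"z":0,"ax":0,"ay":0,"az":0,"jaw":1}
    - {"x":0,"y":0,"z":0,"ax":0,"ay":0,"az":0,"jaw":1}

```text
clock: 9.08
tool_pos: [518.7, -305.5, 90.3]
tcp_rot: [0.0, 0.715, 0.7, 0.0]
wrist_force: [0.1, 0.0, -5.3]
grip_width: 57.3
finger_force: 55.9
```

No contact so far, so it is inside the rim. Lowering the rest gently.

Request:
carry_out:
  commands:
    - {"x":0,"y":0,"z":0.15,"ax":0,"ay":0,"az":0,"jaw":1}
    - {"x":0,"y":0,"z":0.1,"ax":0,"ay":0,"az":0,"jaw":1}
    - {"x":0,"y":0,"z":0.1,"ax":0,"ay":0,"az":0,"jaw":1}
    - {"x":0,"y":0,"z":0,"ax":0,"ay":0,"az":0,"jaw":1}
    - {"x":0,"y":0,"z":0,"ax":0,"ay":0,"az":0,"jaw":1}

```text
clock: 9.5
tool_pos: [518.6, -305.5, 86.8]
tcp_rot: [-0.0, 0.715, 0.699, 0.0]
wrist_force: [0.0, 0.5, -5.3]
grip_width: 57.4
finger_force: 55.9
```

Request:
carry_out:
  commands:
    - {"x":0,"y":0,"z":0.1,"ax":0,"ay":0,"az":0,"jaw":1}
    - {"x":0,"y":0,"z":0,"ax":0,"ay":0,"az":0,"jaw":1}
    - {"x":0,"y":0,"z":0,"ax":0,"ay":0,"az":0,"jaw":1}

```text
clock: 9.75
tool_pos: [518.7, -305.6, 86.2]
tcp_rot: [0.0, 0.715, 0.7, 0.0]
wrist_force: [-2.5, -0.1, 2.4]
grip_width: 57.4
finger_force: 56.4
```

Request:
carry_out:
  commands:
    - {"x":0,"y":0,"z":0,"ax":0,"ay":0,"az":0,"jaw":0.3}
    - {"x":0,"y":0,"z":0,"ax":0,"ay":0,"az":0,"jaw":0.2}
    - {"x":0,"y":0,"z":0,"ax":0,"ay":0,"az":0,"jaw":0.1}
    - {"x":0,"y":0,"z":0,"ax":0,"ay":0,"az":0,"jaw":0.1}
    - {"x":0,"y":0,"z":0,"ax":0,"ay":0,"az":0,"jaw":0.1}
    - {"x":0,"y":0,"z":0,"ax":0,"ay":0,"az":0,"jaw":0.1}

```text
clock: 10.25
tool_pos: [518.6, -305.5, 85.7]
tcp_rot: [0.0, 0.715, 0.7, 0.0]
wrist_force: [0.9, 0.0, -0.2]
grip_width: 77.1
finger_force: 0.0
```

Request:
carry_out:
  commands:
    - {"x":0,"y":0,"z":-1,"ax":0,"ay":0,"az":0,"jaw":0.1}
    - {"x":0,"y":0,"z":-2,"ax":0,"ay":0,"az":0,"jaw":0.1}
    - {"x":0,"y":0,"z":-3,"ax":0,"ay":0,"az":0,"jaw":0.1}
    - {"x":0,"y":0,"z":-4,"ax":0,"ay":0,"az":0,"jaw":0.1}
    - {"x":0,"y":0,"z":-4,"ax":0,"ay":0,"az":0,"jaw":0.1}
    - {"x":-4,"y":-1,"z":-2,"ax":0,"ay":0,"az":0,"jaw":0.1}
    - {"x":-4,"y":-2,"z":-1,"ax":0,"ay":0,"az":0,"jaw":0.1}
    - {"x":-4,"y":-2,"z":0,"ax":0,"ay":0,"az":0,"jaw":0.1}

```text
clock: 10.92
tool_pos: [470.6, -415.6, 257.1]
tcp_rot: [0.003, 0.714, 0.7, -0.0]
wrist_force: [-0.0, -0.2, 1.1]
grip_width: 76.8
finger_force: 0.0
```

```bash
python3 - <<'E'
from h import *
s=r.state();print(s["tool_pos"],s["tcp_rot"],s["clock"])
for c in("top","scene"):
    p,d=get_image(c);np.savez(f"{c}2.npz",p=p,d=d);W=cloud(c,d)
    if c=="top": cv2.imwrite(f"pics/{c}2.png",cv2.resize(p[195:275,400:530],(780,480),interpolation=2)[:,:,::-1])
    for n,cc,R,z0,z1 in(("rim",(518,-307),57,70,80),("can",(518,-307),45,118,128),("fin",(518,-307),30,147,160),("lever",(505,-186),25,85,120)):
        Q=W[sel(W,d,cc,R,z0,z1)]
        if len(Q)>3: print(c,n,len(Q),*rect(Q),np.round(np.median(Q,0),1))
    for l in ("switch_tip","switch_pivot"):print(l,[(round(o["conf"],2),np.round(o["at"],1).tolist()) for o in place_of(c,l)][:2])
E
```

```text
[ 470.6165702  -415.62375994  257.09324416] [ 2.75549706e-03  7.13857681e-01  7.00285382e-01 -3.94084396e-05] 10.9167
top rim 266 [ 518.5 -304.9] [76.5 77.2] 88.7 [ 506.3 -277.7   73.3]
top can 328 [ 518.7 -304.4] [57.  58.3] 87.4 [ 510.1 -292.2  122.9]
top fin 122 [ 518.6 -305.7] [11.8 42.8] 12.4 [ 517.9 -305.1  152.2]
top lever 33 [ 504.3 -185.2] [15.3 10.5] 18.6 [ 503.5 -184.3   96.3]
switch_tip [(0.43, [506.3, -184.3, 93.1])]
switch_pivot [(0.69, [521.6, -180.8, 63.4])]
scene rim 341 [ 520.5 -305.8] [78.4 79.9] 88.5 [ 546.6 -287.3   73.8]
scene can 247 [ 520.5 -305.5] [56.8 60.1] 86.4 [ 538.8 -291.4  123.6]
scene fin 106 [ 520.2 -305.7] [15.4 41.8] 11.0 [ 521.5 -305.   151.8]
scene lever 42 [ 507.9 -185.5] [10.4 12.1] 73.9 [ 507.4 -184.1   94.5]
switch_tip [(0.43, [505.8, -186.4, 92.8])]
switch_pivot [(0.64, [524.2, -187.2, 58.6]), (0.29, [517.0, -308.1, 129.5])]
```

View pics/top2.png

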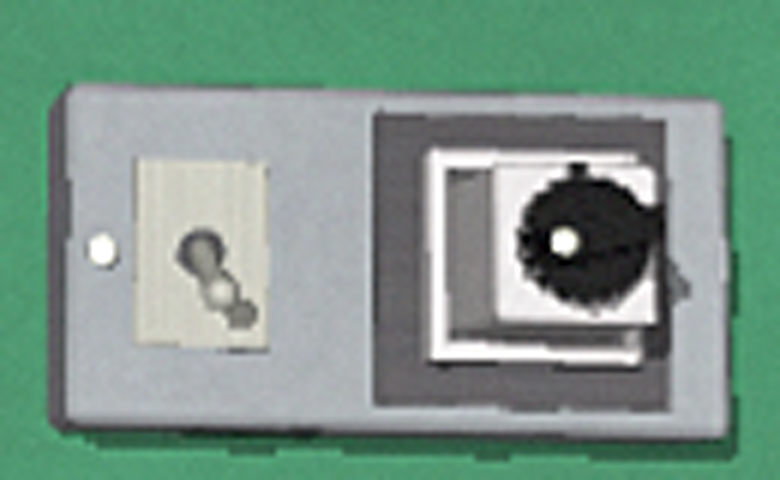

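Request:
carry_out:
  commands:
    - {"x":3,"y":1.2,"z":0,"ax":0,"ay":0,"az":0,"jaw":0.5}
    - {"x":3.1,"y":1.2,"z":0,"ax":0,"ay":0,"az":0,"jaw":0.5}
    - {"x":3,"y":1.2,"z":1,"ax":0,"ay":0,"az":0,"jaw":0.5}
    - {"x":2,"y":1,"z":2,"ax":0,"ay":0,"az":0,"jaw":0.5}
    - {"x":0,"y":0,"z":2,"ax":0,"ay":0,"az":-6.7,"jaw":0.5}
    - {"x":0,"y":0,"z":2,"ax":0,"ay":0,"az":-6.8,"jaw":0.5}
    - {"x":0,"y":0,"z":0.5,"ax":0,"ay":0,"az":0,"jaw":0.5}
    - {"x":0,"y":0,"z":0,"ax":0,"ay":0,"az":0,"jaw":0.5}

```text
clock: 11.88
tool_pos: [518.8, -303.2, 177.0]
tcp_rot: [-0.001, 0.628, 0.778, 0.0]
wrist_force: [0.2, -0.3, -0.8]
grip_width: 42.8
finger_force: 0.0
```

Request:
carry_out:
  commands:
    - {"x":-0.23,"y":-0.03,"z":1,"ax":0,"ay":0,"az":0,"jaw":0.5}
    - {"x":0,"y":0,"z":1,"ax":0,"ay":0,"az":0,"jaw":0.5}
    - {"x":0,"y":0,"z":1,"ax":0,"ay":0,"az":0,"jaw":0.5}
    - {"x":0,"y":0,"z":0.5,"ax":0,"ay":0,"az":0,"jaw":0.5}
    - {"x":0,"y":0,"z":0,"ax":0,"ay":0,"az":0,"jaw":0.6}
    - {"x":0,"y":0,"z":0,"ax":0,"ay":0,"az":0,"jaw":0.8}
    - {"x":0,"y":0,"z":0,"ax":0,"ay":0,"az":0,"jaw":1}
    - {"x":0,"y":0,"z":0,"ax":0,"ay":0,"az":0,"jaw":1}
    - {"x":0,"y":0,"z":0,"ax":0,"ay":0,"az":0,"jaw":1}
    - {"x":0,"y":0,"z":0,"ax":0,"ay":0,"az":0,"jaw":1}
  force: 40

```text
clock: 12.72
tool_pos: [518.9, -307.0, 143.5]
tcp_rot: [0.0, 0.627, 0.779, -0.0]
wrist_force: [-2.8, -0.4, 3.5]
grip_width: 10.7
finger_force: 43.1
```

Request:
carry_out:
  commands:
    - {"x":0,"y":0,"z":0,"ax":0,"ay":0,"az":6,"jaw":1}
    - {"x":0,"y":0,"z":0,"ax":0,"ay":0,"az":6,"jaw":1}
    - {"x":0,"y":0,"z":0,"ax":0,"ay":0,"az":6,"jaw":1}
    - {"x":0,"y":0,"z":0,"ax":0,"ay":0,"az":6,"jaw":1}
    - {"x":0,"y":0,"z":0,"ax":0,"ay":0,"az":6,"jaw":1}
    - {"x":0,"y":0,"z":0,"ax":0,"ay":0,"az":6,"jaw":1}
    - {"x":0,"y":0,"z":0,"ax":0,"ay":0,"az":6,"jaw":1}
    - {"x":0,"y":0,"z":0,"ax":0,"ay":0,"az":6,"jaw":1}
    - {"x":0,"y":0,"z":0,"ax":0,"ay":0,"az":6,"jaw":1}
    - {"x":0,"y":0,"z":0,"ax":0,"ay":0,"az":6,"jaw":1}

```text
clock: 13.55
tool_pos: [519.1, -306.8, 143.4]
tcp_rot: [0.0, 0.934, 0.358, 0.0]
wrist_force: [-1.1, 0.6, 2.8]
grip_width: 10.4
finger_force: 43.1
```

```bash
python3 - <<'E'
from h import *
s=r.state();print(s["tool_pos"],s["tcp_rot"],s["wrist_force"],s["wrist_torque"],s["joints"],s["grip_width"])
E
```

```text
[ 519.12773594 -306.75007476  143.43252613] [2.07370278e-04 9.33619113e-01 3.58266984e-01 2.76470952e-04] [-1.09464014  0.56177673  2.79983628] [0.11109274 0.10747162 0.08145655] [-6.43311867e-01  5.57964769e-01  1.70633534e+00  3.21996233e-04
  8.76647193e-01  1.94456509e-01] 10.443720138857927
```

Request:
carry_out:
  commands:
    - {"x":0,"y":0,"z":0,"ax":0,"ay":0,"az":6,"jaw":1}
    - {"x":0,"y":0,"z":0,"ax":0,"ay":0,"az":6,"jaw":1}
    - {"x":0,"y":0,"z":0,"ax":0,"ay":0,"az":6,"jaw":1}
    - {"x":0,"y":0,"z":0,"ax":0,"ay":0,"az":6,"jaw":1}
    - {"x":0,"y":0,"z":0,"ax":0,"ay":0,"az":6,"jaw":1}
    - {"x":0,"y":0,"z":0,"ax":0,"ay":0,"az":6,"jaw":1}
    - {"x":0,"y":0,"z":0,"ax":0,"ay":0,"az":5,"jaw":1}
    - {"x":0,"y":0,"z":0,"ax":0,"ay":0,"az":0,"jaw":1}

```text
clock: 14.22
tool_pos: [519.2, -306.7, 143.4]
tcp_rot: [0.0, 1.0, 0.009, 0.0]
wrist_force: [0.5, 1.0, 3.6]
grip_width: 10.3
finger_force: 43.2
```

```bash
cat > st.py <<'E'
from h import *
s=r.state();q=s["tcp_rot"];print(np.round(s["tool_pos"],1),"yawY",np.degrees(2*np.arctan2(q[2],q[1]))-90,s["wrist_force"].round(1),s["wrist_torque"].round(3),s["joints"].round(2),s["grip_width"],s["clock"])
E
python3 st.py
```

```text
[ 519.2 -306.7  143.4] yawY -88.95337061221957 [0.5 1.  3.6] [ 0.225  0.012 -0.062] [-0.64  0.56  1.71  0.    0.88  0.91] 10.309786167517455 14.2167
```

Request:
carry_out:
  commands:
    - {"x":0,"y":0,"z":0,"ax":0,"ay":0,"az":2,"jaw":1}
    - {"x":0,"y":0,"z":0,"ax":0,"ay":0,"az":2,"jaw":1}
    - {"x":0,"y":0,"z":0,"ax":0,"ay":0,"az":2,"jaw":1}
    - {"x":0,"y":0,"z":0,"ax":0,"ay":0,"az":0,"jaw":1}

```text
clock: 14.55
tool_pos: [519.2, -306.7, 143.4]
tcp_rot: [0.0, 0.999, -0.041, 0.0]
wrist_force: [0.2, 1.7, 4.7]
grip_width: 10.5
finger_force: 43.3
```

```bash
python3 st.py
```

```text
[ 519.2 -306.7  143.4] yawY -94.6444206326975 [0.2 1.7 4.7] [ 0.265  0.021 -0.042] [-0.64  0.56  1.71  0.    0.88  1.01] 10.518507591623724 14.55
```

Request:
carry_out:
  commands:
    - {"x":0,"y":0,"z":0,"ax":0,"ay":0,"az":2,"jaw":1}
    - {"x":0,"y":0,"z":0,"ax":0,"ay":0,"az":2,"jaw":1}
    - {"x":0,"y":0,"z":0,"ax":0,"ay":0,"az":2,"jaw":1}
    - {"x":0,"y":0,"z":0,"ax":0,"ay":0,"az":0,"jaw":1}

```text
clock: 14.88
tool_pos: [518.9, -306.8, 143.4]
tcp_rot: [0.0, 0.996, -0.092, -0.0]
wrist_force: [-2.3, 0.6, 5.1]
grip_width: 10.6
finger_force: 43.9
```

```bash
python3 st.py
```

```text
[ 518.9 -306.8  143.4] yawY -100.56957536615414 [-2.3  0.6  5.1] [0.156 0.355 0.52 ] [-0.64  0.56  1.71 -0.    0.88  1.11] 10.627589011975523 14.8833
```

Request:
carry_out:
  commands:
    - {"x":0,"y":0,"z":0,"ax":0,"ay":0,"az":0,"jaw":0.7}
    - {"x":0,"y":0,"z":0,"ax":0,"ay":0,"az":0,"jaw":0.5}
    - {"x":0,"y":0,"z":0,"ax":0,"ay":0,"az":0,"jaw":0.5}
    - {"x":0,"y":0,"z":-2,"ax":0,"ay":0,"az":0,"jaw":0.5}
    - {"x":0,"y":0,"z":-3,"ax":0,"ay":0,"az":0,"jaw":0.5}
    - {"x":0,"y":4,"z":-2,"ax":0,"ay":0,"az":0,"jaw":0.5}
    - {"x":0,"y":4,"z":0,"ax":0,"ay":0,"az":0,"jaw":0.5}
    - {"x":-2,"y":3,"z":0,"ax":0,"ay":0,"az":0,"jaw":0.5}
    - {"x":-2,"y":0,"z":0,"ax":0,"ay":0,"az":0,"jaw":0.5}

```text
clock: 15.63
tool_pos: [458.5, -409.2, 211.3]
tcp_rot: [0.001, 0.996, -0.094, 0.0]
wrist_force: [0.2, 0.7, -0.2]
grip_width: 42.7
finger_force: 0.0
```

```bash
python3 st.py; python3 - <<'E'
from h import *
for c in("top","scene"):
    p,d=get_image(c);W=cloud(c,d)
    if c=="top": cv2.imwrite(f"pics/{c}3.png",cv2.resize(p[195:275,400:530],(780,480),interpolation=2)[:,:,::-1])
    for n,cc,R,z0,z1 in(("rim",(518,-307),57,70,80),("can",(518,-307),45,118,128),("fin",(518,-307),30,147,160),("lever",(505,-186),25,85,120)):
        Q=W[sel(W,d,cc,R,z0,z1)]
        if len(Q)>3: print(c,n,len(Q),*rect(Q),np.round(np.median(Q,0),1))
E
```

```text
[ 458.5 -409.2  211.3] yawY -100.79725836451635 [ 0.2  0.7 -0.2] [-0.016  0.037 -0.008] [-0.84  0.5   1.61 -0.    1.03  0.92] 42.71607759265585 15.6333
top rim 271 [ 518.8 -303.7] [77.  77.2] 88.7 [ 502.  -279.1   73.5]
top can 325 [ 518.7 -305.2] [59. 58.] 82.1 [ 510.2 -291.1  122.7]
top fin 131 [ 518.6 -305.2] [13.5 42. ] 80.6 [ 519.5 -304.4  152. ]
top lever 35 [ 504.2 -185.7] [11.1 14.6] 89.8 [ 503.7 -184.1   96.5]
scene rim 330 [ 521.1 -305.7] [78.5 78.7] 88.2 [ 546.  -284.6   74. ]
scene can 250 [ 520.5 -305.3] [56.6 58. ] 81.6 [ 538.3 -292.1  123.9]
scene fin 94 [ 520.  -306.7] [14.8 45.7] 81.0 [ 520.4 -305.6  152.1]
scene lever 45 [ 508.9 -185.1] [15.8 10.9] 5.6 [ 507.9 -184.1   93.2]
```

View pics/top3.png

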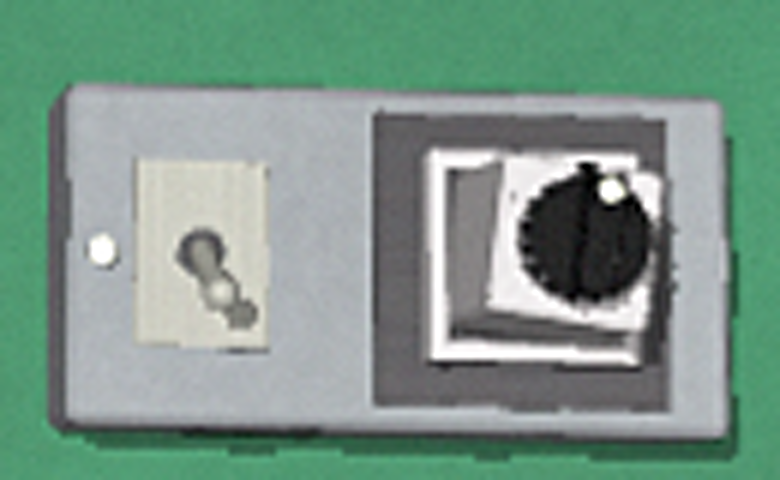

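Request:
carry_out:
  commands:
    - {"x":0,"y":0,"z":0,"ax":0,"ay":0,"az":-4.8,"jaw":1}
    - {"x":0,"y":0,"z":0,"ax":0,"ay":0,"az":-4.7,"jaw":1}
    - {"x":0,"y":-3,"z":0,"ax":0,"ay":0,"az":0,"jaw":1}
    - {"x":0,"y":-3.5,"z":0,"ax":0,"ay":0,"az":0,"jaw":1}
    - {"x":0,"y":-3.5,"z":0,"ax":0,"ay":0,"az":0,"jaw":1}
    - {"x":0,"y":-3.5,"z":0,"ax":0,"ay":0,"az":0,"jaw":1}
    - {"x":0,"y":-3.5,"z":0,"ax":0,"ay":0,"az":0,"jaw":1}
    - {"x":0,"y":-3.3,"z":0,"ax":0,"ay":0,"az":0,"jaw":1}
    - {"x":0,"y":-2,"z":0,"ax":0,"ay":0,"az":0,"jaw":1}
    - {"x":0,"y":0,"z":0,"ax":0,"ay":0,"az":0,"jaw":1}
    - {"x":0,"y":0,"z":0,"ax":0,"ay":0,"az":0,"jaw":1}

```text
clock: 16.65
tool_pos: [465.1, -180.7, 212.0]
tcp_rot: [0.0, 1.0, -0.009, 0.0]
wrist_force: [0.3, -0.7, 0.2]
grip_width: 0.2
finger_force: 0.0
```

```bash
python3 st.py
```

```text
[ 465.1 -180.7  212. ] yawY -91.04221829446921 [ 0.3 -0.7  0.2] [ 0.001 -0.031  0.003] [-0.5   0.34  1.89  0.    0.92  1.09] 0.16070049147086854 16.65
```

Down 126 mm and 4 mm towards -y, then push.

Request:
carry_out:
  commands:
    - {"x":0,"y":0.4,"z":2.5,"ax":0,"ay":0,"az":0,"jaw":1}
    - {"x":0,"y":0,"z":3,"ax":0,"ay":0,"az":0,"jaw":1}
    - {"x":0,"y":0,"z":3,"ax":0,"ay":0,"az":0,"jaw":1}
    - {"x":0,"y":0,"z":2.5,"ax":0,"ay":0,"az":0,"jaw":1}
    - {"x":0,"y":0,"z":1.3,"ax":0,"ay":0,"az":0,"jaw":1}
    - {"x":0,"y":0,"z":0,"ax":0,"ay":0,"az":0,"jaw":1}
    - {"x":0,"y":0,"z":0,"ax":0,"ay":0,"az":0,"jaw":1}

```text
clock: 17.23
tool_pos: [464.5, -186.5, 88.3]
tcp_rot: [-0.0, 1.0, -0.011, -0.0]
wrist_force: [0.6, -0.5, 0.2]
grip_width: -0.1
finger_force: 0.0
```

Request:
carry_out:
  commands:
    - {"x":1,"y":0,"z":0,"ax":0,"ay":0,"az":0,"jaw":1}
    - {"x":0.7,"y":0,"z":0,"ax":0,"ay":0,"az":0,"jaw":1}
    - {"x":0.7,"y":0,"z":0,"ax":0,"ay":0,"az":0,"jaw":1}
    - {"x":0.7,"y":0,"z":0,"ax":0,"ay":0,"az":0,"jaw":1}
    - {"x":0.7,"y":0,"z":0,"ax":0,"ay":0,"az":0,"jaw":1}
    - {"x":0.7,"y":0,"z":0,"ax":0,"ay":0,"az":0,"jaw":1}
    - {"x":0.7,"y":0,"z":0,"ax":0,"ay":0,"az":0,"jaw":1}
    - {"x":0,"y":0,"z":0,"ax":0,"ay":0,"az":0,"jaw":1}
    - {"x":0,"y":0,"z":0,"ax":0,"ay":0,"az":0,"jaw":1}

```text
clock: 17.98
tool_pos: [516.7, -186.8, 88.7]
tcp_rot: [0.0, 1.0, -0.01, 0.0]
wrist_force: [-0.2, -1.1, -0.0]
grip_width: 0.2
finger_force: 0.0
```

Now back off, rise, and check.

Request:
carry_out:
  commands:
    - {"x":-2,"y":0,"z":0,"ax":0,"ay":0,"az":0,"jaw":1}
    - {"x":-2.5,"y":0,"z":0,"ax":0,"ay":0,"az":0,"jaw":1}
    - {"x":-2,"y":0,"z":-2,"ax":0,"ay":0,"az":0,"jaw":1}
    - {"x":-1,"y":0,"z":-3.5,"ax":0,"ay":0,"az":0,"jaw":1}
    - {"x":0,"y":0,"z":-3.5,"ax":0,"ay":0,"az":0,"jaw":1}
    - {"x":0,"y":0,"z":-2,"ax":0,"ay":0,"az":0,"jaw":1}
    - {"x":0,"y":0,"z":0,"ax":0,"ay":0,"az":0,"jaw":1}

```text
clock: 18.57
tool_pos: [442.2, -186.1, 202.7]
tcp_rot: [0.002, 1.0, -0.011, 0.003]
wrist_force: [0.2, 0.2, 1.2]
grip_width: -0.2
finger_force: 0.0
```

```bash
python3 st.py; python3 - <<'E'
from h import *
for c in("top","scene"):
    p,d=get_image(c);W=cloud(c,d)
    if c=="scene": cv2.imwrite(f"pics/{c}4.png",cv2.resize(p[160:290,90:250],(640,520),interpolation=2)[:,:,::-1])
    for n,cc,R,z0,z1 in(("can",(518,-307),45,118,128),("fin",(518,-307),30,147,160),("lever",(521,-186),40,85,108)):
        Q=W[sel(W,d,cc,R,z0,z1)]
        if len(Q)>3: print(c,n,len(Q),*rect(Q),np.round(np.median(Q,0),1))
E
```

```text
[ 442.2 -186.1  202.7] yawY -91.24259596605327 [0.2 0.2 1.2] [-0.008  0.002 -0.021] [-0.54  0.32  1.94  0.    0.87  1.06] -0.2302667003411812 18.5667
top can 106 [ 538.1 -311.4] [62.2 28.7] 60.0 [ 542.2 -298.6  123.2]
top fin 74 [ 526.9 -306. ] [12.1 25.2] 85.1 [ 527.1 -305.9  152.1]
top lever 33 [ 537.2 -186.3] [12.  11.9] 87.0 [ 537.2 -184.9   96.4]
scene can 253 [ 520.6 -304.3] [55.6 60.6] 78.8 [ 538.1 -291.5  123.8]
scene fin 94 [ 519.5 -306.4] [15.2 45.3] 78.0 [ 518.5 -304.6  152.1]
scene lever 35 [ 542.9 -185.8] [ 9.3 13. ] 8.1 [ 542.4 -184.7   95.6]
```

View pics/scene4.png

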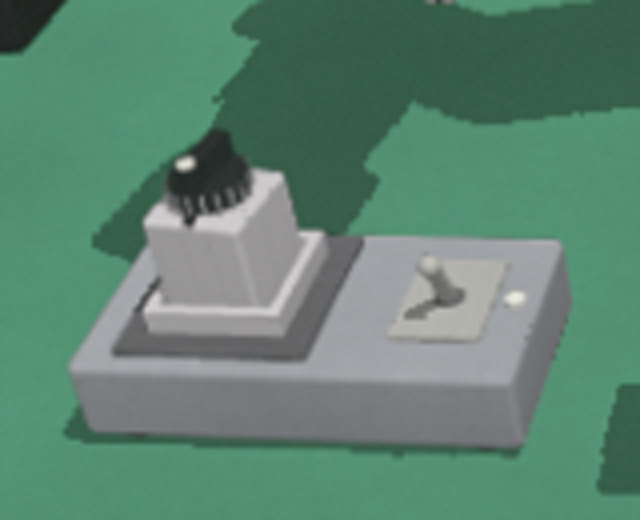

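The picture shows the canister seated in the nest with its dot (185,162) over the mark (190,218). The lever ball at (430,265) leans to +x, which is on, and the robot is clear.

```bash
python3 -c "
from cell import hand_in
print(hand_in())"
```

```text
the job is handed in; nothing more can be done
None
```

I handed the job in with the tall canister released in the nest, its cap screwed to the stop (0.52 N m at the wrist) and the switch flipped to on; the canister sits about 7° askew in the nest's play after tightening, and no verdict came back.

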